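Clamp a batten in the cut-off jig

ROBOT

A 7-joint arm with a two-finger parallel gripper is mounted at the origin on a cart in front of the work surface, level with it; the furniture and walls round the work are solid. World frame = base frame: x ahead of the robot, y to its left, z up, the work surface at z = 0. Lengths are in mm, angles in rad, forces in N, time in s.
With the tool pointing down it reaches from about 350 to 900 mm from the base axis. Payload 7.2 kg.
Tool frame: the origin (TCP) lies between the finger pads; the fingertips stand ahead of it and the grasp point (between the pads) lies 3 mm ahead of it (manip.tip_reach is the z of the fingertips in the tool frame, in mm); z points along the fingers, x is the direction in which the jaws open and shut, and the axes are right-handed (so a half turn about z gives the same grasp; the last joint's range is limited). The gripper opens to 88 mm and grips with 3 to 60 N. Pads are 20 mm wide; open, the fingers measure 115 mm over their backs; the gripper's body (75 mm by 178 mm) begins 61 mm behind the grasp point.
Start: joints at [-1.294, 0.411, -0.013, 1.596, 0.006, 1.134, -0.082], TCP at [211.265, 588.214, 244.653] pointing down, gripper open.
Joint ranges: [-2.95, 2.95], [-0.29, 1.99], [-1.47, 1.44], [0.14, 2.54], [-1.03, 4.17], [0.13, 1.85], [-2.86, 2.86]. Speed limits (rad/s): [2.39, 2.39, 3.01, 3.01, 3.14, 3.14, 3.14].

INTERFACE

Orientations are given as a unit quaternion [x, y, z, w].
In Python, from cell import manip gives the robot as it stands.
- The arm moves only by the tool arm_command, never from a script. Its argument "deltas" is a list of rows, each a list of 3 entries, a list of its own where there are three numbers: the shift along the tool's x, y, z as a fraction of full scale, then the turn, a rotation vector about the tool's x, y, z as a fraction of full scale, then the finger opening in mm, from 0 to 87.8. In form: [[[x, y, z], [wx, wy, wz], hand], ...]. A call has 1 to 12 rows; each row is the pose to reach, as a shift and turn from the pose commanded when the call began, along the tool's axes at that moment, turning the shorter way round; what a row does not reach only later rows make up. Full scale, the value 1, is 200 mm for a shift and pi rad for a turn. A row lasts 1/12 s, in which the tool goes at most 41.7 mm and 7.16 degrees, less where a joint would pass 70% of its speed; a pose out of reach is approached as far as the arm can. A call with a number of a shift or a turn outside -1 to 1 is refused whole. A call with a gripper value outside its range is refused whole. The fingers move at their own pace and stop on an object; the grip force is fixed at half the most. Time passes only in rows, so rows that repeat a pose let the fingers close. It gives the time, the measured TCP pose, the force and the opening at its end, in the units of the state.
- manip.observe(): the state, without advancing time (a new reading comes with each control period).
- manip.grab_frame(name): name is "scene" or "side" or "wrist"; returns the picture (420x560x3 uint8, blue, green, red); there is no depth.
- manip.camera_model(name): a dict with "fx", "fy", "cx", "cy" (pixels), "dist" ([k1, k2, p1, p2, k3] as OpenCV has them; the pictures are not rectified), "R" (3x3) and "t" (3): a world point X has camera coordinates R X + t; the wrist camera has in their place "T_tool_cam" (4x4, takes a point from camera to tool coordinates, whose origin is the TCP and whose axes are the tool frame's). Camera axes: x right, y down, z forward; pixel columns grow to the right and rows downward; lengths in mm; the calibration is good to about 2 mm. A picture is of the moment at which its call begins: read the wrist's pose just before it. camera_model takes no time and is no camera call.
- manip.finish_job(): hands the job in, once; it reports no verdict.
Trained networks look in the newest picture that a camera, given by its name, has taken for a name from the list of things; names that differ only in an ending like _2 or _b are one class to them, and where a whole thing is asked for, a point or a joint stands for the part that bears it (a point fixed in the world has none). Each returns a list of dicts, best first, with "conf" (0 to 1); they miss things now and then, are a little off and sometimes report something else, mostly with a low value. They report only what shows in the picture. A call takes as long as a camera call.
- manip.spot_in(target, camera): "bbox" ([left, top, right, bottom] in pixels, round what is visible of it).
- manip.mark_of(target, camera): "at" ([row, column] in pixels: a listed point, or the origin of a listed thing).
The state is a dict: "time": time; "q": joint angles; "dq": joint speeds; "tau": joint torques, N m; "ee_pos": TCP position; "tcp_rot": TCP orientation; "wrist_force": force on the tool from outside, world axes, zero at the start; "ft_torque": the same for the moment, N m; "gripper_width": finger opening in mm.
Only numpy, scipy, OpenCV 4.12 (cv2) and the standard library are available. Lean on these libraries where they do the work, as an engineer would, in place of code of your own. Each camera call takes 0.05 s, during which the arm holds its last target. There are 200 camera calls.

TASK

A batten lies loose in the wooden cut-off jig and is to be sawn to length. With fingertips only and without picking it up, push the batten along the fence until its end sits tight against the stop block at the jig's left end; then push both cam levers round with a finger, anticlockwise seen from above, until each cam grips the batten firmly against the fence, so that the pieces on both sides of the saw slot will stay put. Leave the tools and offcuts lying around the jig where they are.

Things in the scene. Friction and masses are not known exactly. Their poses are not given: they have to be found in the camera images.
- jig: cut-off jig screwed to the desk; origin on the desk, x away from the robot across the batten, y left along the fence, z up. Plywood base 18 mm thick, x -85..95, y -155..155 mm; fence 34 mm high along the far side, its face at x = 55, saw slot at y = 20; stop block 30 mm high at the left, x -9..53, its face at y = 120; right end open; two cam levers on the near side
- batten_centre (a point): centre of the batten, a dark wooden bar 40 x 240 x 24 mm (x, y, z), 0.1 to 0.2 kg, lying on the base (18 to 42 mm above the desk) between fence and cams. It starts 20 to 50 mm short of the stop and 1 to 4 mm off the fence, its right end at or just past the jig's open end; it slides with about 1 N. Seated, this point is at jig (35, 0, 30) mm
- batten: the same batten; origin at the centre of its underside, axes as for batten_centre
- left_lever (a joint): left cam lever, pivot bolt at jig (-16, +80) mm. Rad, anticlockwise from above: at 0 the arm points 150 deg anticlockwise from jig +x (towards the robot, a little left), at the end of travel, 1.745, it points right. Stays where left; light friction. Push on the arm's left side. The cam meets a seated batten at about 1.4, then the push at the arm's end grows to 10 to 17 N; the grip is firm and self-locking from about 1.5 to the end
- right_lever (a joint): right cam lever, pivot bolt at jig (-16, -80) mm. Rad, anticlockwise from above: at 0 the arm points 150 deg anticlockwise from jig +x (towards the robot, a little left), at the end of travel, 1.745, it points right. Stays where left; light friction. Push on the arm's left side. The cam meets a seated batten at about 1.4, then the push at the arm's end grows to 10 to 17 N; the grip is firm and self-locking from about 1.5 to the end
- left_lever_end (a point): point in the middle of the left lever's arm, 95 mm from its pivot. The arm is wood, 18 mm wide, 22 to 40 mm above the desk, with a round paddle of 24 mm diameter at its end (113 mm from the pivot); the pivot's dome nut reaches 53 mm above the desk. Below it an eccentric disc, radius 22 mm, centre 10 mm off the pivot, is the cam
- right_lever_end (a point): the same point on the right lever, which is like the left one
- loose_chisel: loose wood chisel lying on the desk to the right of the jig, 270 mm long, 29 mm high; to be left alone
- flat_pencil: loose flat pencil, 163 mm long, 8 mm high, on the desk behind the jig; to be left alone
- cut_piece: loose short offcut, 40 x 100 x 30 mm, on the desk to the left of the jig; to be left alone
- rule: loose folded rule, 18 x 235 x 16 mm, on the desk beyond the short offcut; to be left alone

How it is judged:
By the outcome, as a careful person would: the job done as asked, in the order asked, and still so for the second after the job is handed in, with the robot touching nothing.
It also fails if it takes over 54 s, if anything falls off the work surface, if the arm or the gripper's body presses on something with over 40 N, if the wrist force passes 120 N, or if a joint passes its speed limit or range.

## Working session

There is one attempt and no reset: what is moved stays moved. The work goes in short steps, Python scripts to look and compute and a tool call to move; the robot and the scene stay as the last step left them, time stands still between calls to the robot, and variables do not carry over. Pictures are saved under pics/ and viewed, about 8 in all and at most 12, crops included, and the job is handed in when it is done.

Besides the shell and the picture viewer there is one more tool, called after "Call:" as a command line: name --argument value ..., lists and objects as JSON in quotes. arm_command: Moves the arm, as the interface text tells. Shift numbers are shares of 200 mm and turn numbers shares of pi rad, none past 1 either way. Its arguments: {"type":"object","properties":{"deltas":{"type":"array","items":{"type":"array"}}},"required":["deltas"]}

```bash
mkdir -p pics; cat > h.py <<'E'
import numpy as np, cv2
from cell import manip
def cam(n):
    m=manip.camera_model(n);K=np.array([[m['fx'],0,m['cx']],[0,m['fy'],m['cy']],[0,0,1.]]);return m,K,np.array(m['dist'],float)
def ray(n,rc):
    m,K,d=cam(n);R=np.array(m['R']);t=np.array(m['t']).ravel()
    u=cv2.undistortPoints(np.array([[[rc[1],rc[0]]]],float),K,d).ravel()
    return -R.T@t, R.T@np.array([u[0],u[1],1])
def atz(n,rc,z):
    o,v=ray(n,rc);return o+v*(z-o[2])/v[2]
def proj(n,X):
    m,K,d=cam(n);R=np.array(m['R'],float);t=np.array(m['t'],float).ravel()
    return cv2.projectPoints(np.array(X,float).reshape(-1,3),cv2.Rodrigues(R)[0],t,K,d)[0].reshape(-1,2)
E
python3 - <<'E'
from h import *
s=manip.observe();print(s,manip.tip_reach)
Z={'jig':0,'batten_centre':30,'left_lever_end':31,'right_lever_end':31,'left_lever':31,'right_lever':31,'batten':18}
for n in('scene','side'):
    cv2.imwrite(f'pics/{n}0.png',manip.grab_frame(n))
    for k,z in Z.items():
        for r in manip.mark_of(k,n)[:2]: print(n,k,round(r['conf'],2),np.round(r['at']),np.round(atz(n,r['at'],z),1))
E
```

```text
{'time': 0.0, 'q': array([-1.29418926,  0.41192734, -0.01272376,  1.59703392,  0.00563816,
        1.13425358, -0.08219966]), 'dq': array([-1.84880497e-03,  6.59628284e-04, -7.89008748e-05,  1.18672221e-03,
       -4.41403366e-05, -4.30376861e-04,  6.18063938e-04]), 'tau': array([-4.53523089e-04, -5.87940860e+01,  6.41571321e-01, -2.91069853e+01,
       -5.38949145e-02,  1.82757602e-02,  1.69961136e-04]), 'ee_pos': array([211.14672855, 587.77098545, 243.79602487]), 'tcp_rot': array([ 8.17913646e-01,  5.75340454e-01, -6.05448539e-04,  5.12479904e-04]), 'wrist_force': array([ 0.13113707, -0.23966111,  0.11545559]), 'ft_torque': array([ 0.03193404,  0.0124165 , -0.06531242]), 'gripper_width': 87.86005087021184} 22.0
scene jig 0.67 [234. 290.] [ 533.  -240.7    0. ]
scene batten_centre 0.79 [220. 306.] [ 535.3 -286.8   30. ]
scene batten_centre 0.68 [224. 308.] [ 522.4 -283.6   30. ]
scene left_lever_end 0.9 [267. 243.] [484.8 -88.5  31. ]
scene right_lever_end 0.96 [270. 311.] [ 406.6 -225.7   31. ]Traceback (most recent call last):
  File "<stdin>", line 7, in <module>
ValueError: it knows: batten, batten_centre, cut_piece, flat_pencil, jig, left_lever_end, loose_chisel, right_lever_end, rule
```

View pics/scene0.png

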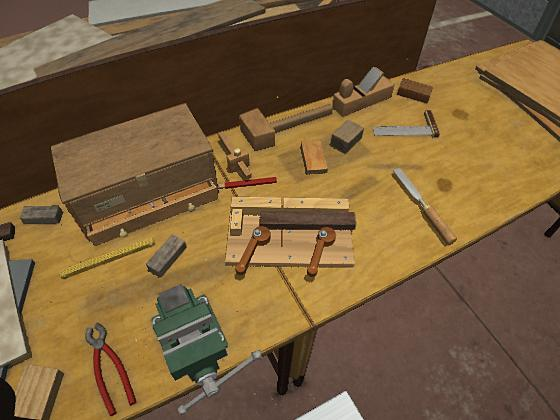

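The scene view shows the jig at about (290,235), with its stop to the left at (236,220). The batten is against the upper side, the levers point down-left (paddles at (240,268) and (312,270)), and there is a vise in front-left at (190,335). Next I'll take the side view and fit the pose.

```bash
python3 - <<'E'
from h import *
from scipy.optimize import least_squares
Z={'jig':0,'batten_centre':30,'left_lever_end':31,'right_lever_end':31,'batten':18}
obs=[]
for n in('side','scene'):
    cv2.imwrite(f'pics/{n}0.png',manip.grab_frame(n))
    for k,z in Z.items():
        for r in manip.mark_of(k,n)[:2]:
            print(n,k,round(r['conf'],2),np.round(r['at']),np.round(atz(n,r['at'],z),1))
print(cam('side')[0]['t'],-np.array(cam('side')[0]['R']).T@np.array(cam('side')[0]['t']),-np.array(cam('scene')[0]['R']).T@np.array(cam('scene')[0]['t']))
im=cv2.imread('pics/scene0.png')[180:290,210:370]
cv2.imwrite('pics/crop0.png',cv2.resize(im,None,fx=5,fy=5,interpolation=cv2.INTER_CUBIC))
E
```

```text
side jig 0.68 [223. 253.] [ 534.4 -230.8    0. ]
side jig 0.29 [225. 250.] [ 525.1 -241.9    0. ]
side batten_centre 0.83 [226. 252.] [ 535.1 -293.    30. ]
side batten_centre 0.21 [329. 200.] [ 460.5 -632.7   30. ]
side left_lever_end 0.86 [189. 241.] [491.6 -86.2  31. ]
side right_lever_end 0.87 [209. 204.] [ 401.9 -207.    31. ]
side batten 0.57 [229. 252.] [ 533.8 -288.7   18. ]
scene jig 0.63 [239. 294.] [ 516.4 -243.8    0. ]
scene batten_centre 0.7 [220. 306.] [ 534. -286.   30.]
scene left_lever_end 0.66 [268. 242.] [482.9 -85.8  31. ]
scene right_lever_end 0.64 [268. 312.] [ 410.2 -229.1   31. ]
[-603.06116503  -81.22815526 1240.8084017 ] [  591.38105594 -1120.40802727   552.12369157] [ 59.22284927  55.40011823 834.40733451]
```

View pics/side0.png

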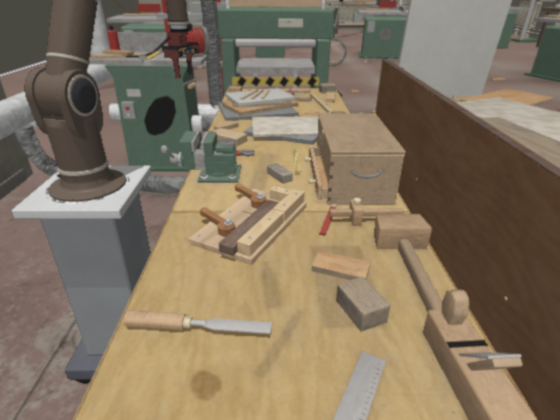

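View pics/crop0.png

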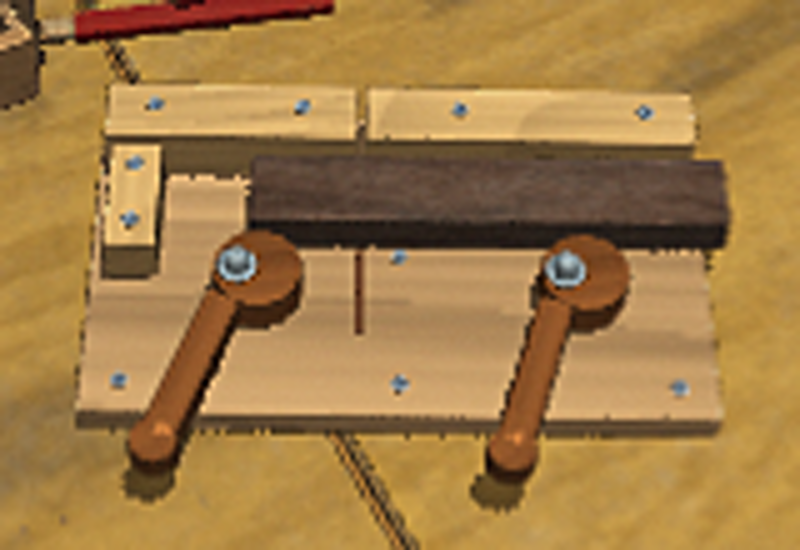

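The side view shows the arm folded at the left, the jig at (255,222), the chisel in front of it at (200,325) and the vise behind at (220,155). In the crop, the base corners are at (78,413) and (720,420), the nuts at (237,258) and (565,262), the batten's left end at x≈250, and its right end just overhangs the base.

```bash
cat >> h.py <<'E'
def J(p,P):
    c,s=np.cos(p[2]),np.sin(p[2]);P=np.atleast_2d(P).astype(float);return np.c_[p[0]+c*P[:,0]-s*P[:,1],p[1]+s*P[:,0]+c*P[:,1],P[:,2]]
def Jinv(p,W):
    c,s=np.cos(p[2]),np.sin(p[2]);d=np.asarray(W)[:2]-p[:2];return np.array([c*d[0]+s*d[1],-s*d[0]+c*d[1]])
E
python3 - <<'E'
from h import *
from scipy.optimize import least_squares
sc=lambda u:((np.array(u)+.5)/5-.5+[210,180])
pts=[((-85,155,18),(78,413)),((-85,-155,18),(720,420)),((-16,80,53),(237,252)),((-16,-80,53),(565,256)),((55,155,'f'),(108,137)),((55,-155,'f'),(693,145)),((55,20,'f'),(362,141))]
for fh in (34,52):
    P=np.array([[a,b,fh if c=='f' else c] for (a,b,c),_ in pts],float);U=np.array([sc(u) for _,u in pts])
    r=least_squares(lambda p:(proj('scene',J(p,P))-U).ravel(),[533,-240,-.52],loss='soft_l1',x_scale=[10,10,.1])
    print(fh,r.x,r.cost);print(np.round(r.fun.reshape(-1,2),1).tolist())
    p=r.x
    for n,u,z in [('bnl',(248,222),42),('bnr',(728,222),42),('bfl',(252,158),42),('bfr',(725,160),42),('Lp',(153,440),40),('Rp',(513,450),40),('stop',(155,243),48),('stop30',(155,243),30)]:
        q=sc(u);print(n,np.round(Jinv(p,atz('scene',q[::-1],z)),1),end=' ')
    print()
    # side check
    for k,X in [('batt',(35,-35,30)),('jig',(0,0,0))]: print(k,proj('side',J(p,X)))
E
```

```text
34 [ 5.28954790e+02 -2.35818292e+02 -4.93134380e-01] 11.379698081553801
[[-0.7, -1.6], [0.8, -1.0], [-0.2, -1.1], [0.5, -0.7], [-2.3, 2.7], [1.6, 3.2], [-0.3, 2.8]]
bnl [ 6.4 75.4] bnr [  11.3 -162.8] bfl [46.  74.9] bfr [  50.  -165.5] Lp [-115.   114.1] Rp [-117.2  -50.6] stop [-11.2 119.7] stop30 [  1.1 121.6] 
batt [[255.56236378 223.84884292]]
jig [[251.27446568 223.99268934]]
52 [ 5.26093685e+02 -2.34097410e+02 -4.88140834e-01] 5.417139956333823
[[-0.8, -0.1], [1.0, -0.0], [-0.3, 0.2], [0.6, 0.3], [-3.2, -0.3], [2.7, -0.2], [-0.3, -0.4]]
bnl [10.1 75.2] bnr [  13.8 -163.1] bfl [49.7 74.5] bfr [  52.5 -165.9] Lp [-111.1  114.5] Rp [-114.1  -50.2] stop [ -7.3 119.6] stop30 [  5.1 121.4] 
batt [[254.56152039 223.47761409]]
jig [[250.24411561 223.65536931]]
```

```bash
cat >> h.py <<'E'
from scipy.spatial.transform import Rotation as Ro
p=np.array([526.09,-234.10,-.48814])
def delta(W,yaw=None):
    "fractions to reach world TCP W, tool down, tool x at world angle yaw"
    s=manip.observe();R=Ro.from_quat(s['tcp_rot'])
    d=R.inv().apply(np.array(W)-s['ee_pos'])
    w=np.zeros(3)
    if yaw is not None:
        x=np.array([np.cos(yaw),np.sin(yaw),0]);z=np.array([0,0,-1.]);T=Ro.from_matrix(np.c_[x,np.cross(z,x),z]);w=(R.inv()*T).as_rotvec()
    print('mm',np.round(d,1),'frac',np.round(d/200,4),'turn',np.round(w/np.pi,4))
YAW=np.pi/2+p[2]
E
python3 - <<'E'
from h import *
for n,rc,z in [('vise top',(298,170),60),('vise top',(298,170),120),('vise base R',(375,225),0),('vise jaw far',(290,190),100),('chis tip',(170,395),10),('chis end',(240,452),15),('cut',(240,180),30)]:
    W=atz('scene',rc,z);print(n,np.round(W),np.round(Jinv(p,W)))
delta([420,380,245],YAW);delta([560,100,245],YAW)
E
```

```text
vise top [472.  87.  60.] [-199.  258.]
vise top [440.  84. 120.] [-226.  241.]
vise base R [289.  45.   0.] [-341.  135.]
vise jaw far [449.  43. 100.] [-198.  208.]
chis tip [ 584. -617.   10.] [ 231. -311.]
chis end [ 319. -595.   15.] [ -14. -416.]
cut [623.  17.  30.] [-32. 267.]
mm [-125.4  266.8   -0.3] frac [-0.627   1.334  -0.0017] turn [-0.     -0.      0.0456]
mm [-3.416e+02  4.932e+02 -4.000e-01] frac [-1.7080e+00  2.4661e+00 -1.8000e-03] turn [-0.     -0.      0.0456]
```

Call:
arm_command --deltas '[[[-0.5,1,0],[0,0,0.0456],0],[[-0.5,1,0],[0,0,0.0456],0],[[-0.5,1,0],[0,0,0.0456],0],[[-0.5,1,0],[0,0,0.0456],0],[[-0.5,1,0],[0,0,0.0456],0],[[-0.5,1,0],[0,0,0.0456],0],[[-0.5,1,0],[0,0,0.0456],0]]'

```text
time: 1.43
ee_pos: [369.9, 422.4, 245.1]
tcp_rot: [0.859, 0.512, 0.001, 0.001]
wrist_force: [0.1, 0.8, 0.4]
gripper_width: 44.6
```

```bash
python3 - <<'E'
from h import *
print(manip.observe()['q'])
delta([480,100,245],YAW);delta(J(p,(35,-205,245))[0],YAW)
E
```

```text
[-1.01388709  0.30067439  0.09405733  1.75913915 -0.02915     1.0827625
  0.16478509]
mm [-231.2  250.2    0.6] frac [-1.1559  1.251   0.003 ] turn [ 0.0007 -0.     -0.0024]
mm [-707.9  486.2    1. ] frac [-3.5394  2.4309  0.0052] turn [ 0.0007 -0.     -0.0024]
```

Call:
arm_command --deltas '[[[-1,1,0],[0,0,-0.0024],0],[[-1,1,0],[0,0,-0.0024],0],[[-1,1,0],[0,0,-0.0024],0],[[-1,1,0],[0,0,-0.0024],0],[[-1,1,0],[0,0,-0.0024],0],[[-1,1,0],[0,0,-0.0024],0],[[-1,1,0],[0,0,-0.0024],0]]'

```text
time: 2.02
ee_pos: [448.8, 154.0, 245.0]
tcp_rot: [0.855, 0.518, 0.0, 0.0]
wrist_force: [0.7, -0.0, 0.7]
gripper_width: 0.7
```

Call:
arm_command --deltas '[[[-1,0.6,0],[0,0,0],0],[[-1,0.6,0],[0,0,0],0],[[-1,0.6,0],[0,0,0],0],[[-1,0.6,0],[0,0,0],0],[[-1,0.6,0],[0,0,0],0],[[-1,0.6,0],[0,0,0],0],[[-1,0.6,0],[0,0,0],0]]'

```text
time: 2.6
ee_pos: [462.6, -81.5, 245.2]
tcp_rot: [0.857, 0.516, 0.0, 0.001]
wrist_force: [-0.5, 0.7, -0.1]
gripper_width: 0.7
```

```bash
python3 - <<'E'
from h import *
s=manip.observe();print(s['q'],s['ee_pos'])
im=manip.grab_frame('wrist');cv2.imwrite('pics/w1.png',im)
m,K,d=cam('wrist');T=np.array(m['T_tool_cam'])
M=np.eye(4);M[:3,:3]=Ro.from_quat(s['tcp_rot']).as_matrix();M[:3,3]=s['ee_pos'];C=M@T
print(T)
for k,z in [('batten_centre',30),('left_lever_end',31),('right_lever_end',31),('jig',0)]:
    for r in manip.mark_of(k,'wrist')[:1]:
        u=cv2.undistortPoints(np.array([[r['at'][::-1]]],float),K,d).ravel();v=C[:3,:3]@[u[0],u[1],1];o=C[:3,3];W=o+v*(z-o[2])/v[2];print(k,r['conf'],r['at'],W,Jinv(p,W))
delta(J(p,(35,-205,245))[0],YAW)
E
```

```text
[-0.32967109  0.13985979  0.44823315  1.98212712 -0.06884138  1.03280758
  1.23409938] [462.63958028 -81.45062072 245.16238448]
[[ 9.99999629e-01 -8.48999623e-04  1.48542512e-04 -2.28530459e-01]
 [ 7.86388975e-04  9.69283936e-01  2.45943149e-01 -6.74558221e+01]
 [-3.52785512e-04 -2.45942941e-01  9.69284244e-01 -1.40980147e+02]
 [ 0.00000000e+00  0.00000000e+00  0.00000000e+00  1.00000000e+00]]
left_lever_end 0.67 [208.5, 290.8] [485.55387011 -79.24030292  31.        ] [-108.4284916   117.76232766]
right_lever_end 0.9 [212.9, 147.8] [ 409.59082878 -234.13704197   31.        ] [-102.87547601  -54.66895557]
mm [-317.7  162.3   -0.7] frac [-1.5886  0.8116 -0.0033] turn [-0.0001 -0.0001  0.0034]
```

View pics/w1.png

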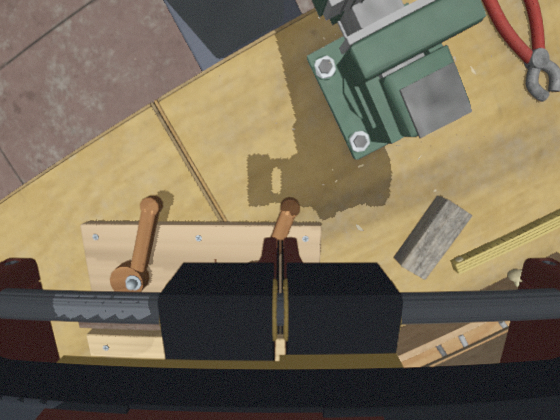

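The wrist view shows the jig's near edge at row 222, from column 82 (right corner) to 321 (left corner). The paddles are at (150,204) and (290,206), and the right nut is at (132,283). I'll check the pose against these.

```bash
cat >> h.py <<'E'
def watz(xy,z,s):
    m,K,d=cam('wrist');T=np.array(m['T_tool_cam']);M=np.eye(4);M[:3,:3]=Ro.from_quat(s['tcp_rot']).as_matrix();M[:3,3]=s['ee_pos'];C=M@T
    u=cv2.undistortPoints(np.array([[xy]],float),K,d).ravel();v=C[:3,:3]@[u[0],u[1],1];o=C[:3,3];return o+v*(z-o[2])/v[2]
E
python3 - <<'E'
from h import *
s=manip.observe()
for n,xy,z in [('nr',(82,222),18),('nl',(321,222),18),('nutR',(132,283),51),('RP',(150,204),36),('LP',(290,206),36)]:
    print(n,np.round(Jinv(p,watz(xy,z,s)),1))
E
```

```text
nr [ -88.9 -142. ]
nl [-92.2 162.5]
nutR [-22.1 -67.9]
RP [-117.4  -42. ]
LP [-116.4  122.9]
```

Call:
arm_command --deltas '[[[-0.8,0.4,0],[0,0,0.0034],0],[[-0.8,0.4,0],[0,0,0.0034],0],[[-0.8,0.4,0],[0,0,0.0034],0],[[-0.8,0.4,0],[0,0,0.0034],0],[[-0.8,0.4,0],[0,0,0.0034],0],[[-0.8,0.4,0],[0,0,0.0034],0]]'

```text
time: 3.35
ee_pos: [459.3, -258.1, 244.6]
tcp_rot: [0.859, 0.513, -0.0, 0.001]
wrist_force: [-0.3, 0.2, 0.4]
gripper_width: 0.3
```

```bash
python3 - <<'E'
from h import *
delta(J(p,(35,-205,245))[0],YAW)
E
```

```text
mm [-1.519e+02  8.370e+01 -1.000e-01] frac [-7.597e-01  4.185e-01 -5.000e-04] turn [ 0.0002  0.0005 -0.002 ]
```

Call:
arm_command --deltas '[[[-0.76,0.42,0],[0,0,-0.002],0],[[-0.76,0.42,0],[0,0,-0.002],0],[[-0.76,0.42,0],[0,0,-0.002],0],[[-0.76,0.42,0],[0,0,-0.002],0],[[-0.76,0.42,0],[0,0,-0.002],0],[[-0.76,0.42,0],[0,0,-0.002],0],[[-0.76,0.42,0],[0,0,-0.002],0],[[-0.76,0.42,0],[0,0,-0.002],0]]'

```text
time: 4.02
ee_pos: [463.4, -426.1, 244.2]
tcp_rot: [0.855, 0.518, 0.001, -0.001]
wrist_force: [-0.9, 0.4, -0.1]
gripper_width: 0.3
```

```bash
python3 - <<'E'
from h import *
s=manip.observe();print(s['ee_pos'],Jinv(p,s['ee_pos']),np.abs(s['dq']).max())
cv2.imwrite('pics/w2.png',manip.grab_frame('wrist'));print(manip.observe()['ee_pos'])
delta(J(p,(35,-200,48))[0],YAW)
E
```

```text
[ 463.39620817 -426.12126021  244.23448848] [  34.68330965 -198.99684404] 0.009480179442284057
[ 463.36608001 -426.2933036   244.49472908]
mm [ -1.2   0.3 196.5] frac [-0.006   0.0017  0.9825] turn [-0.0001 -0.0006  0.0022]
```

View pics/w2.png

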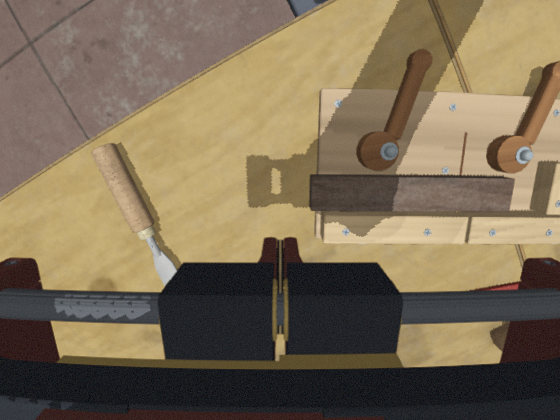

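The settled wrist view shows the jig's near-right corner at (320,89), the nuts at (390,150) and (524,155), the batten's right end at x≈310 (rows 176–211), its left end at x≈513, and the chisel at (130,200), well clear.

```bash
python3 - <<'E'
from h import *
s=manip.observe()
for n,xy,z in [('nr',(320,89),18),('nutR',(390,149),53),('nutL',(525,154),53),('slot',(465,132),18),('bnr',(310,176),42),('bfr',(311,211),42),('bnl',(513,178),42),('RP',(421,60),38),('LP',(555,72),38),('chis',(168,280),10)]:
    print(n,np.round(Jinv(p,watz(xy,z,s)),1))
E
```

```text
nr [ -83.  -154.2]
nutR [-18.4 -81.2]
nutL [-16.5  75.2]
slot [-38.7  21.3]
bnr [  13.  -165.3]
bfr [  53.4 -163. ]
bnl [12.2 74.1]
RP [-112.5  -49.2]
LP [-108.9  110.6]
chis [ 158.5 -349.2]
```

Call:
arm_command --deltas '[[[-0.006,0,0.5],[0,0,0.0022],0],[[-0.006,0,0.8],[0,0,0.0022],0],[[-0.006,0,0.98],[0,0,0.0022],0],[[-0.006,0,0.98],[0,0,0.0022],0],[[-0.006,0,0.98],[0,0,0.0022],0],[[-0.006,0,0.98],[0,0,0.0022],0],[[-0.006,0,0.98],[0,0,0.0022],0],[[-0.006,0,0.98],[0,0,0.0022],0],[[-0.006,0,0.98],[0,0,0.0022],0]]'

```text
time: 4.82
ee_pos: [462.9, -431.0, 51.5]
tcp_rot: [0.858, 0.514, 0.001, 0.002]
wrist_force: [0.3, -0.4, 0.8]
gripper_width: 0.5
```

Call:
arm_command --deltas '[[[0.03,0,0],[0,0,0],0],[[0.06,0,0],[0,0,0],0],[[0.08,0,0],[0,0,0],0],[[0.1,0,0],[0,0,0],0],[[0.12,0,0],[0,0,0],0],[[0.14,0,0],[0,0,0],0],[[0.16,0,0],[0,0,0],0],[[0.18,0,0],[0,0,0],0],[[0.2,0,0],[0,0,0],0],[[0.22,0,0],[0,0,0],0],[[0.24,0,0],[0,0,0],0],[[0.25,0,0],[0,0,0],0]]'

```text
time: 5.82
ee_pos: [485.3, -385.7, 48.6]
tcp_rot: [0.858, 0.514, 0.0, -0.0]
wrist_force: [-0.8, -1.0, 0.1]
gripper_width: 0.2
```

```bash
python3 - <<'E'
from h import *
s=manip.observe();print(Jinv(p,s['ee_pos']),s['ee_pos'],s['wrist_force'])
E
```

```text
[  35.09481251 -153.05379175] [ 485.30620374 -385.73703702   48.6284325 ] [-0.80654533 -0.99375771  0.10115151]
```

Call:
arm_command --deltas '[[[0.02,0,0],[0,0,0],0],[[0.04,0,0],[0,0,0],0],[[0.06,0,0],[0,0,0],0],[[0.08,0,0],[0,0,0],0],[[0.08,0,0],[0,0,0],0]]'

```text
time: 6.23
ee_pos: [493.2, -371.0, 48.5]
tcp_rot: [0.858, 0.514, 0.0, -0.0]
wrist_force: [0.0, -0.1, -0.3]
gripper_width: 0.3
```

Call:
arm_command --deltas '[[[0.01,0,0],[0,0,0],0],[[0.01,0,0],[0,0,0],0],[[0.02,0,0],[0,0,0],0],[[0.02,0,0],[0,0,0],0]]'

```text
time: 6.57
ee_pos: [494.4, -368.4, 48.6]
tcp_rot: [0.858, 0.514, 0.0, -0.0]
wrist_force: [0.4, 0.0, -0.1]
gripper_width: 0.4
```

```bash
python3 - <<'E'
from h import *
s=manip.observe();print(Jinv(p,s['ee_pos']),s['ee_pos'],s['wrist_force'])
E
```

```text
[  35.05452042 -133.49911796] [ 494.44144538 -368.44732186   48.62425859] [ 0.42988139  0.03272856 -0.1160391 ]
```

Call:
arm_command --deltas '[[[0.01,0,0],[0,0,0],0],[[0.02,0,0],[0,0,0],0],[[0.02,0,0],[0,0,0],0]]'

```text
time: 6.82
ee_pos: [496.5, -364.7, 48.6]
tcp_rot: [0.858, 0.514, 0.0, -0.0]
wrist_force: [-0.5, 0.3, -0.1]
gripper_width: 0.7
```

Call:
arm_command --deltas '[[[0.01,0,0],[0,0,0],0],[[0.02,0,0],[0,0,0],0],[[0.02,0,0],[0,0,0],0]]'

```text
time: 7.07
ee_pos: [497.0, -363.5, 48.7]
tcp_rot: [0.858, 0.513, -0.001, 0.001]
wrist_force: [-3.2, -6.2, -0.4]
gripper_width: 0.0
```

```bash
python3 - <<'E'
from h import *
s=manip.observe();print(Jinv(p,s['ee_pos']),s['ee_pos'],s['wrist_force'])
im=manip.grab_frame('scene')[180:290,210:370]
cv2.imwrite('pics/crop1.png',cv2.resize(im,None,fx=5,fy=5,interpolation=cv2.INTER_CUBIC))
E
```

```text
[  34.9558864  -127.89970388] [ 496.98036641 -363.45562408   48.73476607] [-3.20749328 -6.20176444 -0.44996096]
```

View pics/crop1.png

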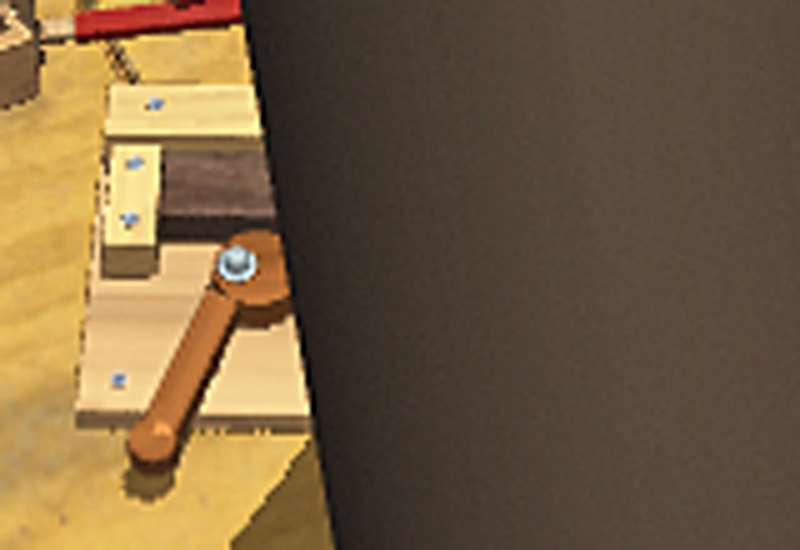

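The force on the end rose to about 7 N along the fence, and the crop shows the batten's end flush with the stop at (160,190). Next I'll back off, rise, and go to the right lever's left side.

Call:
arm_command --deltas '[[[-0.05,0,0],[0,0,0],0],[[-0.08,0,0],[0,0,0],0],[[-0.08,0,-0.2],[0,0,0],0],[[-0.08,0,-0.35],[0,0,0],0],[[-0.08,0,-0.35],[0,0,0],0],[[0.53,-0.66,-0.35],[0,0,0],0],[[0.53,-0.66,-0.35],[0,0,0],0],[[0.53,-0.66,-0.35],[0,0,0],0],[[0.53,-0.66,-0.35],[0,0,0],0],[[0.53,-0.66,-0.35],[0,0,0],0],[[0.53,-0.66,-0.35],[0,0,0],0],[[0.53,-0.66,-0.35],[0,0,0],0]]'

```text
time: 8.12
ee_pos: [432.4, -205.5, 119.0]
tcp_rot: [0.858, 0.514, 0.001, 0.0]
wrist_force: [0.7, 0.1, 0.1]
gripper_width: 0.3
```

```bash
cat >> h.py <<'E'
def lever(side,phis,r=90,d=19,cmd=None):
    "finger TCP jig xy for lever angles (deg jig), printed as tool shifts from here"
    s=manip.observe();c=Jinv(p,s['ee_pos']) if cmd is None else np.array(cmd)
    print('jig',np.round(c,1),'z',round(s['ee_pos'][2],1))
    for f in phis:
        a=np.deg2rad(f);u=np.array([np.cos(a),np.sin(a)]);t=np.array([-u[1],u[0]])
        q=np.array([-16,side*80])+r*u-d*t;e=q-c;print(f,np.round(q,1),np.round([e[1]/200,e[0]/200],3))
E
python3 - <<'E'
from h import *
lever(-1,[162],d=30);s=manip.observe();print(s['ee_pos'],s['q'])
cv2.imwrite('pics/w3.png',manip.grab_frame('wrist'))
for k in('left_lever_end','right_lever_end'):
    for r in manip.mark_of(k,'wrist')[:1]: print(k,r['conf'],Jinv(p,watz(r['at'][::-1],31,s)))
E
```

```text
jig [-96.2 -18.7] z 119.0
162 [-92.3 -23.7] [-0.025  0.019]
[ 432.35909848 -205.47015885  118.95409865] [-0.12020541  0.36035296  0.57082843  2.10398751 -0.28432302  0.74989852
  1.71203774]
left_lever_end 0.93 [-104.47846346  114.73215859]
right_lever_end 0.97 [-103.00992151  -52.5791201 ]
```

Call:
arm_command --deltas '[[[0,0,0.2],[0,0,0],0],[[0,0,0.35],[0,0,0],0],[[0,0,0.35],[0,0,0],0],[[0,0,0.35],[0,0,0],0],[[0,0,0.35],[0,0,0],0]]'

```text
time: 8.68
ee_pos: [432.2, -207.2, 49.5]
tcp_rot: [0.858, 0.513, -0.0, 0.0]
wrist_force: [-0.8, -1.0, 0.7]
gripper_width: 0.6
```

```bash
python3 - <<'E'
from h import *
lever(-1,[162,170,178,186,194,202,210,218,226,230]);print(manip.observe()['wrist_force'])
E
```

```text
jig [-95.6 -20.3] z 49.5
162 [-95.7 -34.1] [-0.069 -0.001]
170 [-101.3  -45.7] [-0.127 -0.029]
178 [-105.3  -57.9] [-0.188 -0.049]
186 [-107.5  -70.5] [-0.251 -0.06 ]
194 [-107.9  -83.3] [-0.315 -0.062]
202 [-106.6  -96.1] [-0.379 -0.055]
210 [-103.4 -108.5] [-0.441 -0.039]
218 [ -98.6 -120.4] [-0.501 -0.015]
226 [ -92.2 -131.5] [-0.556  0.017]
230 [ -88.4 -136.7] [-0.582  0.036]
[-0.79072444 -1.03161176  0.66347539]
```

Call:
arm_command --deltas '[[[-0.069,0,0],[0,0,0],0],[[-0.127,-0.029,0],[0,0,0],0],[[-0.188,-0.049,0],[0,0,0],0],[[-0.251,-0.06,0],[0,0,0],0],[[-0.315,-0.062,0],[0,0,0],0],[[-0.379,-0.055,0],[0,0,0],0],[[-0.441,-0.039,0],[0,0,0],0],[[-0.501,-0.015,0],[0,0,0],0],[[-0.53,0,0],[0,0,0],0],[[-0.53,0,0],[0,0,0],0]]'

```text
time: 9.52
ee_pos: [381.7, -301.1, 49.9]
tcp_rot: [0.859, 0.513, 0.0, 0.001]
wrist_force: [0.1, -1.4, 0.3]
gripper_width: 0.3
```

```bash
python3 - <<'E'
from h import *
lever(-1,[222,224,226,228,230,232,234,236,238,240,242,244,246]);s=manip.observe();print(s['wrist_force'])
cv2.imwrite('pics/w4.png',manip.grab_frame('wrist'))
for r in manip.mark_of('right_lever_end','wrist')[:1]: e=Jinv(p,watz(r['at'][::-1],31,s));print(r['conf'],e,np.rad2deg(np.arctan2(e[1]+80,e[0]+16))%360)
E
```

```text
jig [ -96.1 -126.9] z 49.9
222 [ -95.6 -126.1] [0.004 0.002]
224 [ -93.9 -128.9] [-0.01   0.011]
226 [ -92.2 -131.5] [-0.023  0.019]
228 [ -90.3 -134.2] [-0.036  0.029]
230 [ -88.4 -136.7] [-0.049  0.038]
232 [ -86.4 -139.2] [-0.062  0.048]
234 [ -84.3 -141.6] [-0.074  0.059]
236 [ -82.1 -144. ] [-0.085  0.07 ]
238 [ -79.8 -146.3] [-0.097  0.081]
240 [ -77.5 -148.4] [-0.108  0.093]
242 [ -75.  -150.5] [-0.118  0.105]
244 [ -72.5 -152.6] [-0.128  0.118]
246 [ -70.  -154.5] [-0.138  0.131]
[ 0.14836807 -1.44653634  0.32020236]
```

Call:
arm_command --deltas '[[[-0.023,0.019,0],[0,0,0],0],[[-0.049,0.038,0],[0,0,0],0],[[-0.062,0.048,0],[0,0,0],0],[[-0.074,0.059,0],[0,0,0],0],[[-0.085,0.07,0],[0,0,0],0],[[-0.097,0.081,0],[0,0,0],0],[[-0.108,0.093,0],[0,0,0],0],[[-0.108,0.093,0],[0,0,0],0]]'

```text
time: 10.28
ee_pos: [388.0, -324.8, 48.1]
tcp_rot: [0.858, 0.514, 0.0, -0.002]
wrist_force: [1.2, 7.8, 1.4]
gripper_width: 0.7
```

```bash
python3 - <<'E'
from h import *
lever(-1,[238,240,242,244,246,248,250,252]);s=manip.observe();print(s['wrist_force'])
c,sn=np.cos(p[2]),np.sin(p[2]);f=s['wrist_force'];print('jig force',c*f[0]+sn*f[1],-sn*f[0]+c*f[1])
E
```

```text
jig [ -79.4 -144.9] z 48.1
238 [ -79.8 -146.3] [-0.007 -0.002]
240 [ -77.5 -148.4] [-0.018  0.01 ]
242 [ -75.  -150.5] [-0.028  0.022]
244 [ -72.5 -152.6] [-0.038  0.034]
246 [ -70.  -154.5] [-0.048  0.047]
248 [ -67.3 -156.3] [-0.057  0.06 ]
250 [ -64.6 -158.1] [-0.066  0.074]
252 [ -61.9 -159.7] [-0.074  0.088]
[1.2459515  7.82365117 1.41115764]
jig force -2.568734014628979 7.494232336787419
```

Call:
arm_command --deltas '[[[-0.01,0.012,0],[0,0,0],0],[[-0.02,0.024,0],[0,0,0],0],[[-0.03,0.037,0],[0,0,0],0],[[-0.039,0.05,0],[0,0,0],0],[[-0.048,0.064,0],[0,0,0],0],[[-0.056,0.078,0],[0,0,0],0],[[-0.056,0.078,0],[0,0,0],0],[[-0.056,0.078,0],[0,0,0],0]]'

```text
time: 10.95
ee_pos: [395.1, -338.9, 47.5]
tcp_rot: [0.857, 0.515, 0.0, -0.005]
wrist_force: [-3.6, 16.3, 8.8]
gripper_width: 0.1
```

```bash
python3 - <<'E'
from h import *
lever(-1,[244,246,248,250]);s=manip.observe()
c,sn=np.cos(p[2]),np.sin(p[2]);f=s['wrist_force'];print('jig force',c*f[0]+sn*f[1],-sn*f[0]+c*f[1])
cv2.imwrite('pics/w5.png',manip.grab_frame('wrist'))
for r in manip.mark_of('right_lever_end','wrist')[:1]: e=Jinv(p,watz(r['at'][::-1],31,s));print(r['conf'],e,np.rad2deg(np.arctan2(e[1]+80,e[0]+16))%360)
E
```

```text
jig [ -66.5 -154. ] z 47.5
244 [ -72.5 -152.6] [ 0.007 -0.03 ]
246 [ -70.  -154.5] [-0.002 -0.017]
248 [ -67.3 -156.3] [-0.012 -0.004]
250 [ -64.6 -158.1] [-0.02   0.009]
jig force -10.798149925819713 12.729771352015769
```

View pics/w5.png

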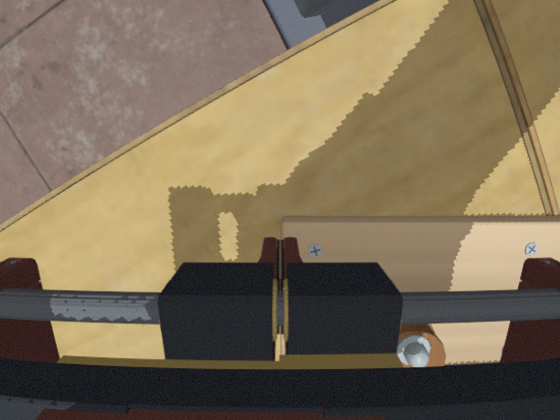

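The wrist view shows the lever hidden behind the finger; the right nut is at (415,350). The force of 17 N and the finger position put the right lever at about 248° (1.7 rad). I'll retreat and go to the left lever.

Call:
arm_command --deltas '[[[0.05,-0.1,0],[0,0,0],0],[[0.06,-0.2,0],[0,0,0],0],[[0.06,-0.2,-0.2],[0,0,0],0],[[0.06,-0.2,-0.35],[0,0,0],0],[[0.5,-0.2,-0.36],[0,0,0],0],[[0.97,-0.2,-0.36],[0,0,0],0],[[0.97,-0.2,-0.36],[0,0,0],0],[[0.97,-0.2,-0.36],[0,0,0],0],[[0.97,-0.2,-0.36],[0,0,0],0],[[0.97,-0.2,-0.36],[0,0,0],0],[[0.97,-0.2,-0.36],[0,0,0],0]]'

```text
time: 11.97
ee_pos: [453.3, -154.3, 120.6]
tcp_rot: [0.857, 0.515, -0.0, 0.0]
wrist_force: [-0.7, -0.9, -0.2]
gripper_width: 0.8
```

```bash
python3 - <<'E'
from h import *
lever(1,[162],d=33);s=manip.observe()
cv2.imwrite('pics/w6.png',manip.grab_frame('wrist'))
for k,y in(('left_lever_end',80),('right_lever_end',-80)):
  for r in manip.mark_of(k,'wrist')[:1]: e=Jinv(p,watz(r['at'][::-1],31,s));print(k,r['conf'],e,np.rad2deg(np.arctan2(e[1]-y,e[0]+16))%360)
E
```

```text
jig [-101.7   36.4] z 120.6
162 [-91.4 139.2] [0.514 0.052]
left_lever_end 0.88 [-107.19227188  114.42469922] 159.31868917272192
right_lever_end 0.75 [ -45.53424333 -170.50994138] 251.9280094756951
```

Call:
arm_command --deltas '[[[0.51,0.05,0],[0,0,0],0],[[0.51,0.05,0],[0,0,0],0],[[0.51,0.05,0],[0,0,0],0],[[0.51,0.05,0],[0,0,0],0],[[0.51,0.05,0.15],[0,0,0],0],[[0.51,0.05,0.35],[0,0,0],0],[[0.51,0.05,0.36],[0,0,0],0],[[0.51,0.05,0.36],[0,0,0],0],[[0.51,0.05,0.36],[0,0,0],0]]'

```text
time: 12.87
ee_pos: [509.6, -71.0, 49.7]
tcp_rot: [0.859, 0.513, -0.0, 0.0]
wrist_force: [-0.7, 0.4, 0.7]
gripper_width: 0.4
```

```bash
python3 - <<'E'
from h import *
lever(1,[162,170,178,186,194,202,210,218,222]);print(manip.observe()['wrist_force'])
E
```

```text
jig [-91.  136.3] z 49.7
162 [-95.7 125.9] [-0.052 -0.024]
170 [-101.3  114.3] [-0.11  -0.052]
178 [-105.3  102.1] [-0.171 -0.071]
186 [-107.5   89.5] [-0.234 -0.082]
194 [-107.9   76.7] [-0.298 -0.085]
202 [-106.6   63.9] [-0.362 -0.078]
210 [-103.4   51.5] [-0.424 -0.062]
218 [-98.6  39.6] [-0.484 -0.038]
222 [-95.6  33.9] [-0.512 -0.023]
[-0.65491506  0.38689426  0.6958011 ]
```

Call:
arm_command --deltas '[[[-0.052,-0.024,0],[0,0,0],0],[[-0.11,-0.052,0],[0,0,0],0],[[-0.171,-0.071,0],[0,0,0],0],[[-0.234,-0.082,0],[0,0,0],0],[[-0.298,-0.085,0],[0,0,0],0],[[-0.362,-0.078,0],[0,0,0],0],[[-0.424,-0.062,0],[0,0,0],0],[[-0.484,-0.038,0],[0,0,0],0],[[-0.512,-0.023,0],[0,0,0],0],[[-0.512,-0.023,0],[0,0,0],0]]'

```text
time: 13.7
ee_pos: [456.6, -159.4, 48.9]
tcp_rot: [0.859, 0.512, -0.0, 0.0]
wrist_force: [0.6, -0.3, 0.1]
gripper_width: 0.4
```

Call:
arm_command --deltas '[[[-0.027,0.017,0],[0,0,0],0],[[-0.053,0.036,0],[0,0,0],0],[[-0.066,0.046,0],[0,0,0],0],[[-0.078,0.057,0],[0,0,0],0],[[-0.089,0.068,0],[0,0,0],0],[[-0.101,0.079,0],[0,0,0],0],[[-0.112,0.091,0],[0,0,0],0],[[-0.112,0.091,0],[0,0,0],0]]'

```text
time: 14.37
ee_pos: [463.0, -183.3, 48.3]
tcp_rot: [0.857, 0.515, 0.0, -0.002]
wrist_force: [1.5, 8.9, 1.4]
gripper_width: 0.5
```

```bash
python3 - <<'E'
from h import *
lever(1,[236,238,240,250,252]);s=manip.observe()
c,sn=np.cos(p[2]),np.sin(p[2]);f=s['wrist_force'];print('jig force',c*f[0]+sn*f[1],-sn*f[0]+c*f[1])
E
```

```text
jig [-79.6  15.3] z 48.3
236 [-82.1  16. ] [ 0.004 -0.013]
238 [-79.8  13.7] [-0.008 -0.001]
240 [-77.5  11.6] [-0.018  0.011]
250 [-64.6   1.9] [-0.067  0.075]
252 [-61.9   0.3] [-0.075  0.088]
jig force -2.8173109469371953 8.538811989261754
```

Call:
arm_command --deltas '[[[-0.01,0.012,0],[0,0,0],0],[[-0.02,0.024,0],[0,0,0],0],[[-0.03,0.037,0],[0,0,0],0],[[-0.039,0.05,0],[0,0,0],0],[[-0.048,0.064,0],[0,0,0],0],[[-0.056,0.078,0],[0,0,0],0],[[-0.056,0.078,0],[0,0,0],0],[[-0.056,0.078,0],[0,0,0],0]]'

```text
time: 15.03
ee_pos: [470.7, -197.9, 48.0]
tcp_rot: [0.857, 0.515, 0.0, -0.004]
wrist_force: [-1.1, 14.5, 3.9]
gripper_width: 0.2
```

```bash
python3 - <<'E'
from h import *
lever(1,[246,248,250]);s=manip.observe()
c,sn=np.cos(p[2]),np.sin(p[2]);f=s['wrist_force'];print('jig force',c*f[0]+sn*f[1],-sn*f[0]+c*f[1],f[2])
E
```

```text
jig [-66.   6.] z 48.0
246 [-70.    5.5] [-0.002 -0.02 ]
248 [-67.3   3.7] [-0.012 -0.007]
250 [-64.6   1.9] [-0.02   0.007]
jig force -7.736371991008462 12.27283184126394 3.9387817069633515
```

Call:
arm_command --deltas '[[[0.05,-0.1,0],[0,0,0],0],[[0.06,-0.2,0],[0,0,0],0],[[0.06,-0.2,-0.2],[0,0,0],0],[[0.06,-0.2,-0.5],[0,0,0],0],[[0.06,-0.2,-0.98],[0,0,0],0],[[0.06,-0.2,-0.98],[0,0,0],0],[[0.06,-0.2,-0.98],[0,0,0],0],[[0.06,-0.2,-0.98],[0,0,0],0],[[0.06,-0.2,-0.98],[0,0,0],0]]'

```text
time: 15.78
ee_pos: [442.7, -173.8, 246.3]
tcp_rot: [0.858, 0.514, 0.002, 0.001]
wrist_force: [-0.5, -0.1, -0.8]
gripper_width: 0.6
```

Call:
arm_command --deltas '[[[1,-0.1,0],[0,0,0],0],[[1,-0.1,0],[0,0,0],0],[[1,-0.1,0],[0,0,0],0],[[1,-0.1,0],[0,0,0],0],[[1,-0.1,0],[0,0,0],0],[[1,-0.1,0],[0,0,0],0],[[1,-0.1,0],[0,0,0],0]]'

```text
time: 16.37
ee_pos: [518.1, 14.1, 242.6]
tcp_rot: [0.857, 0.515, -0.002, -0.0]
wrist_force: [-0.3, -1.1, -0.8]
gripper_width: 0.4
```

Call:
arm_command --deltas '[[[1,0,0],[0,0,0],0],[[1,0,0],[0,0,0],0],[[1,0,0],[0,0,0],0],[[1,0,0],[0,0,0],0],[[1,0,0],[0,0,0],0],[[1,0,0],[0,0,0],0],[[1,0,0],[0,0,0],0]]'

```text
time: 16.95
ee_pos: [612.8, 188.4, 242.5]
tcp_rot: [0.858, 0.514, -0.002, 0.0]
wrist_force: [-0.1, -0.3, -0.3]
gripper_width: 0.5
```

```bash
python3 - <<'E'
from h import *
s=manip.observe();print(s['ee_pos'],s['time'],s['wrist_force'])
im=manip.grab_frame('scene')
for k,y in(('left_lever_end',80),('right_lever_end',-80),('batten_centre',0)):
  for r in manip.mark_of(k,'scene')[:1]: e=Jinv(p,atz('scene',r['at'],31));print(k,r['conf'],e,np.rad2deg(np.arctan2(e[1]-y,e[0]+16))%360)
cv2.imwrite('pics/crop2.png',cv2.resize(im[180:290,210:370],None,fx=5,fy=5,interpolation=cv2.INTER_CUBIC))
E
```

```text
[612.78704117 188.4072511  242.51736255] 16.95 [-0.12196573 -0.34634651 -0.33378006]
left_lever_end 0.77 [-49.43612561  -8.12644241] 249.22271286567167
right_lever_end 0.79 [ -45.77547835 -177.4434405 ] 253.00858850806213
batten_centre 0.9 [37.13772942 -4.52418574] 355.133531066155
```

View pics/crop2.png

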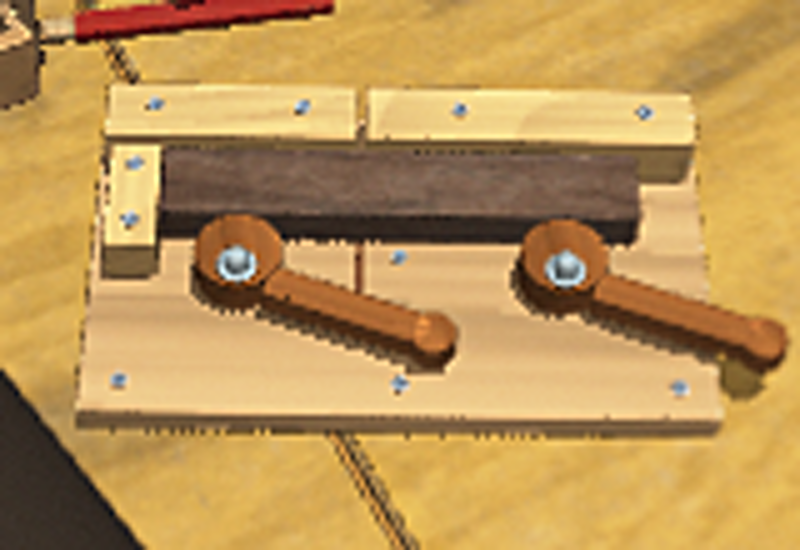

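The crop shows the batten's left end flush with the stop at (162,185). Both levers point right with their paddles at (435,333) and (767,340), and the cams bear on the batten.

```bash
python3 -c "
from cell import manip
print(manip.finish_job())"
```

```text
the job is handed in; nothing more can be done
None
```

I pushed the batten about 45 mm along the fence with closed fingertips until it hit the stop. I then turned the right cam lever and the left one anticlockwise, and handed the job in at about 17 s with the arm clear of the jig.

- **Batten at the stop:** the push force rose to about 7 N at the stop. The final picture shows the batten's end flush against the block. The network put its centre at jig (37, -4.5) mm instead of (35, 0). I took that as measuring error, because the picture shows no gap.
- **Batten against the fence:** I saw no gap in the picture, but I did not measure it separately.
- **Levers:** I measured the left at about 249° and the right at 252–253°. The end stop is at 250°, so both are at about 1.7 rad, inside the firm range. The final pushes were about 14.5 N (left) and 17 N (right), and neither lever sprang back after release.
- **Loose items:** the arm's path kept clear of the chisel, pencil, offcut and rule. I did not re-measure where they lie afterwards.

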